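Fasten the lamp cover of a microscope light unit

ROBOT

A 6-joint arm with a two-finger parallel gripper is mounted at the origin on the work surface. World frame = base frame: x ahead of the robot, y to its left, z up, the work surface at z = 0. Lengths are in m, angles in degrees, forces in N, time in s.
With the tool pointing down it reaches from about 0.25 to 0.725 m from the base axis. Payload 9.7 kg.
Tool frame: the origin (TCP) lies where the fingers leave the gripper's body, on its centre line; the fingertips stand 73 mm ahead of it and the grasp point (between the pads) lies 54 mm ahead of it; y points along the fingers, x is the direction in which the jaws open and shut, and the axes are right-handed (so a half turn about y gives the same grasp; the last joint's range is limited). The gripper opens to 85 mm and grips with 20 to 120 N. Pads are 22 mm wide; open, the fingers measure 114 mm over their backs; the gripper's body (76 mm by 85 mm) begins 54 mm behind the grasp point. The pads swing forward as they close: fully open they stand 13 mm farther back than shut.
Start: joints at [-74.943, 4.979, 10.078, 95.1, 0, 90], TCP at [0.143, -0.531, 0.304] pointing down, gripper open.
Joint ranges: [-179.16, 179.16], [-48.56, 103.87], [-65.8, 70.77], [-126.05, 130.52], [-82.76, 87.17], [-180, 180]. Speed limits (degrees/s): [127.2, 127.2, 147.25, 180, 180, 180].

INTERFACE

Orientations are given as [roll, pitch, yaw] about the fixed x, y, z axes, in that order (R = Rz(yaw) Ry(pitch) Rx(roll)).
In Python, from workcell import sensors, imaging, bot, models gives the robot as it stands.
- The arm moves only by the tool arm_command, never from a script. Its argument "rows" is one flat list of numbers, 7 for each row, row after row: the shift along the tool's x, y, z in cm, then the turn, a rotation vector about the tool's x, y, z in degrees, then the gripper's target within -1 to 1 (fully open at 1, half-way at 0, shut at -1). A call has 1 to 12 rows; each row is the pose to reach, as a shift and turn from the pose commanded when the call began, along the tool's axes at that moment; what a row does not reach only later rows make up. A row lasts 1/12 s, in which the tool goes at most 41.7 mm and 7.16 degrees, less where a joint would pass 70% of its speed; a pose out of reach is approached as far as the arm can. A call with a gripper value outside its range is refused whole. The fingers move at their own pace and stop on an object; "force" is the grip in N (left out, the last holds). Time passes only in rows, so rows that repeat a pose let the fingers close. It gives the time, the measured TCP pose, the force and the opening at its end, in the units of the state.
- sensors.get_obs(): the state, without advancing time (a new reading comes with each control period).
- imaging.camera(name): name is "side" or "top" or "wrist"; returns a dict with "pixels" (480x640x3 uint8, blue, green, red), "z_map" (480x640 float32, m along the optical axis (not along the pixel's ray), 0 where there is no reading), "camera_matrix" (3x3 intrinsics, pixels), "D" ([k1, k2, p1, p2, k3] as OpenCV has them; the pictures are not rectified), "world_from_camera" (4x4, takes a point from camera to world coordinates). Camera axes: x right, y up, looking along -z (the intrinsics and any distortion apply to the point x, -y, -z); pixel columns grow to the right and rows downward; lengths in m; the calibration is good to about 2 mm. A picture is of the moment at which its call begins.
- bot.job_done(): hands the job in, once; it reports no verdict.
Trained networks look in the newest picture that a camera, given by its name, has taken for a name from the list of things; names that differ only in an ending like _2 or _b are one class to them, and where a whole thing is asked for, a point or a joint stands for the part that bears it (a point fixed in the world has none). Each returns a list of dicts, best first, with "conf" (0 to 1); they miss things now and then, are a little off and sometimes report something else, mostly with a low value. They report only what shows in the picture. A call takes as long as a camera call. They do not tell look-alikes from the thing itself.
- models.search_frame(thing, camera): "extent" ([centre column, centre row, width, height] in pixels, round what is visible of it).
- models.spot_point(thing, camera): "location" ([column, row] in pixels: a listed point, or the origin of a listed thing).
The state is a dict: "time": time; "q": joint angles; "qd": joint speeds; "joint_efforts": joint torques, N m; "ee_pos": TCP position; "tcp_rot": TCP orientation; "wrist_force": force on the tool from outside, world axes, zero at the start; "torque": the same for the moment, N m; "opening": finger opening in m.
Only numpy, scipy, OpenCV 4.12 (cv2) and the standard library are available. Lean on these libraries where they do the work, as an engineer would, in place of code of your own. Each camera call takes 0.05 s, during which the arm holds its last target.

TASK

Lock the cover of the microscope's light unit: take the flat-bladed key from its stand, set its blade in the slot of the stud that still stands proud, press gently and turn it clockwise about a quarter turn until the stud drops into its catch, its head level with the collar around it. Then put the key back upright in its stand. Turn the stud only with the key, never lean hard on the unit, and leave the jar, slide box and dish where they are.

Things in the scene. Friction and masses are not known exactly. Their poses are not given: they have to be found in the camera images.
- stud_slot (a point): Centre of the top of the stud still to be locked; moves with it. Steel round head 35 mm across; its slot runs along x (z up), is 6 mm wide, 6 mm deep, open at both ends. Unlocked, the top stands 14 mm above the cover; dropped home, 7 mm, level with the fixed aluminium collar around it (inner diameter 38, outer 50 mm).
- stud_turn (a joint): Turn of the stud in rad, growing clockwise seen from above. Starts between 0.1 and 0.4. The middle of its catch lies between 1.25 and 1.6 (differs each time, cannot be seen); the catch is about 0.25 rad wide. Stop at 2.1. Turning takes about 0.06 N m, more when pressed; once in the catch it can no longer turn.
- stud_drop (a joint): How far the stud is down, m: 0 at the start, 0.007 home (hard stop). It goes down only when pressed with over 6 N, and stays where left. Off the catch it rests on a sprung receptacle giving 4 N per mm beyond the 6 N, at most 3 mm; over the catch only the 6 N resists. 9 to 18 N is a good press; over 40 N on the unit is a fault.
- unit: The light unit: white box with a grey cover on top, 200 x 170 mm, fixed to the desk. Origin at the centre of its underside, cover's top face 85 mm above it. The stud to be locked is at x 0, y +42 mm in its frame; a like stud at x 0, y -42 mm is already home, level with its collar: leave it.
- key_grip (a point): Centre of the key's black handle. Key upright: z up, x along the blade. Handle 26 (x) x 18 (y) x 60 mm tall; under it a steel guard 36 x 26 x 5 mm; under that the blade, 30 mm long, 24 mm wide (x), 3.5 mm thick (y), thinned to 22 x 2 mm over its last 4 mm. The tip is 65 mm below this point. About 90 g.
- key_tip (a point): Centre of the blade's lower edge; same axes as key_grip.
- stand_pocket (a point): Centre of the mouth of the pocket in the top of the key's stand, a fixed grey block 70 x 55 x 45 mm tall. x runs along the pocket: 30 mm long (x), 9 mm wide (y), 36 mm deep. The key stands in it with its guard on the top face, its tip 30 mm below this point.
- jar: Closed glass jar, 56 mm across, 85 mm tall; a bystander. Origin at the centre of its underside.
- slide_box: Grey box of glass slides with a white lid, 90 x 85 x 36 mm; a bystander. Origin at the centre of its underside.
- dish: Low glass dish, 90 mm across, 16 mm tall; a bystander. Origin at the centre of its underside.
Things that resemble listed ones, but are neither listed nor needed, are in the scene too. What is shaped like the part that bears stand_pocket but blue or red is not meant.

How it is judged:
By the outcome, as a careful person would: the job done as asked, in the order asked, and still so for the second after the job is handed in, with the robot touching nothing.
It also fails if it takes over 72 s, if anything falls off the work surface, if the arm or the gripper's body presses on something with over 40 N, if the wrist force passes 120 N, or if a joint passes its speed limit or range.

## Working session

There is one attempt and no reset: what is moved stays moved. The work goes in short steps, Python scripts to look and compute and a tool call to move; the robot and the scene stay as the last step left them, time stands still between calls to the robot, and variables do not carry over. Pictures are saved under pics/ and viewed, and the job is handed in when it is done.

Besides the shell and the picture viewer there is one more tool, called as name(argument=value, ...) on one line, values as JSON. arm_command: Moves the arm, as the interface text tells. Its arguments: {"type":"object","properties":{"rows":{"type":"array","items":{"type":"number"}},"force":{"type":"number"}},"required":["rows"]}

```bash
ls; mkdir -p pics; cat > h.py <<'E'
import numpy as np, cv2
from workcell import sensors, imaging, bot, models
def snap(n,fn=None):
    c=imaging.camera(n)
    if fn: cv2.imwrite('pics/'+fn,c['pixels'])
    return c
def ray(c,u,v):
    K=np.array(c['camera_matrix'],float);D=np.array(c['D'],float)
    p=cv2.undistortPoints(np.array([[[u,v]]],float),K,D)[0,0]
    T=np.array(c['world_from_camera'])
    return T[:3,3],T[:3,:3]@np.array([p[0],-p[1],-1.0])
def at_depth(c,u,v,r=1):
    z=c['z_map'][int(round(v))-r:int(round(v))+r+1,int(round(u))-r:int(round(u))+r+1]
    z=np.median(z[z>0]) if (z>0).any() else np.nan
    o,d=ray(c,u,v);return o+d*z
def at_z(c,u,v,z):
    o,d=ray(c,u,v);return o+d*(z-o[2])/d[2]
def cloud(c):
    K=np.array(c['camera_matrix'],float);D=np.array(c['D'],float)
    h,w=c['z_map'].shape
    uu,vv=np.meshgrid(np.arange(w),np.arange(h))
    p=cv2.undistortPoints(np.stack([uu,vv],-1).reshape(-1,1,2).astype(float),K,D).reshape(h,w,2)
    T=np.array(c['world_from_camera']);z=c['z_map'][...,None]
    P=np.concatenate([p[...,:1]*z,-p[...,1:]*z,-z],-1)
    P=P@T[:3,:3].T+T[:3,3]; P[c['z_map']<=0]=np.nan
    return P
def proj(c,P):
    T=np.array(c['world_from_camera']);q=T[:3,:3].T@(np.array(P)-T[:3,3])
    return cv2.projectPoints(np.array([[q[0],-q[1],-q[2]]]),np.zeros(3),np.zeros(3),np.array(c['camera_matrix'],float),np.array(c['D'],float))[0].ravel()
E
python3 - <<'E'
from h import *
print(sensors.get_obs())
for n in ['side','top','wrist']:
    c=snap(n,n+'0.png'); print(n,np.array(c['world_from_camera']).round(3).tolist(),np.array(c['camera_matrix']).round(1).tolist(),c['D'])
    for t in ['stud_slot','unit','key_grip','key_tip','stand_pocket','jar','slide_box','dish']:
        print(t,[(np.round(r['location']).tolist(),round(r['conf'],2)) for r in models.spot_point(t,n)][:4])
E
```

```text
pics
{'time': 0.0, 'q': array([-7.49416778e+01,  5.01500413e+00,  1.00329158e+01,  9.50978210e+01,
       -2.16558031e-04,  9.00008155e+01]), 'qd': array([ 0.00102621,  0.04004075,  0.09380949, -0.05878534,  0.03233303,
        0.10333933]), 'joint_efforts': array([-1.51106519e-04, -5.20386744e+01,  4.64803433e+01,  1.64673262e-02,
        1.32643318e-04,  2.91869419e-06]), 'ee_pos': array([ 0.14285931, -0.53099867,  0.30313175]), 'tcp_rot': array([-9.00002177e+01,  7.99093233e-02, -7.49424933e+01]), 'wrist_force': array([-0.09870192,  0.43110071,  0.57920253]), 'torque': array([-0.0241567 ,  0.00398075, -0.00035054]), 'opening': 0.08529057102630613}
side [[-0.911, 0.308, -0.275, 0.313], [-0.413, -0.691, 0.594, 0.714], [-0.007, 0.654, 0.756, 0.834], [0.0, 0.0, 0.0, 1.0]] [[458.6, 0.0, 331.1], [0.0, 458.6, 238.9], [0.0, 0.0, 1.0]] [0.02655096 0.         0.         0.         0.        ]
stud_slot [([366.0, 182.0], 0.62)]
unit [([336.0, 276.0], 0.62), ([248.0, 340.0], 0.15)]
key_grip [([335.0, 266.0], 0.63)]
key_tip [([336.0, 283.0], 0.75), ([348.0, 405.0], 0.28)]
stand_pocket [([391.0
[... 343 characters left out ...]
4319859  0.          0.          0.          0.        ]
stud_slot [([422.0, 234.0], 0.74)]
unit [([430.0, 244.0], 0.81)]
key_grip [([304.0, 243.0], 0.72), ([421.0, 236.0], 0.19)]
key_tip []
stand_pocket [([305.0, 249.0], 0.89), ([315.0, 301.0], 0.85), ([306.0, 240.0], 0.43)]
jar [([329.0, 160.0], 0.81)]
slide_box [([227.0, 196.0], 0.59)]
dish [([203.0, 302.0], 0.96)]
wrist [[0.261, 0.926, 0.272, 0.212], [-0.965, 0.25, 0.074, -0.513], [0.001, -0.282, 0.96, 0.374], [0.0, 0.0, 0.0, 1.0]] [[408.5, 0.0, 324.4], [0.0, 408.5, 241.1], [0.0, 0.0, 1.0]] [-0.08459808  0.          0.          0.          0.        ]
stud_slot []
unit []
key_grip []
key_tip []
stand_pocket []
jar []
slide_box []
dish []
```

View pics/side0.png

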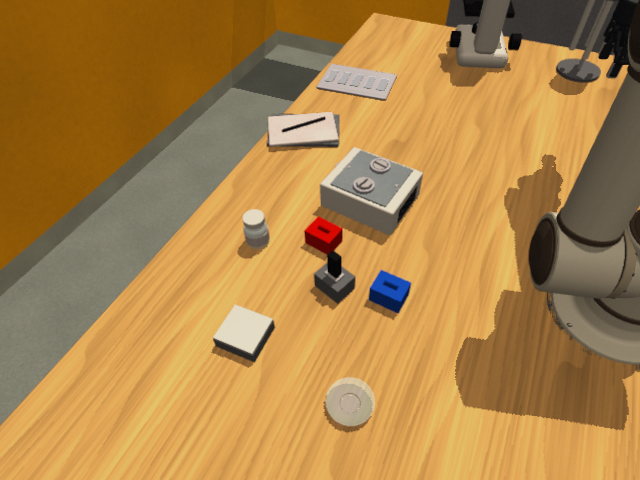

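View pics/top0.png

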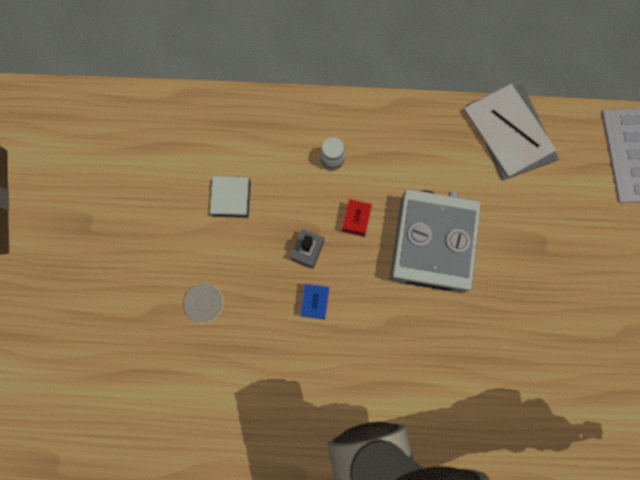

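```bash
python3 - <<'E'
from h import *
c=snap('top'); s=snap('side')
P=cloud(c)
for n,(u,v) in dict(studL=(422,234),studR=(458,240),key=(306,243),jar=(332,148),red=(358,217),blue=(315,301),box=(230,196),dish=(203,303)).items():
    print(n,at_depth(c,u,v).round(4))
im=c['pixels']; Z=P[...,2]
crop=im[170:310,260:500]
cv2.imwrite('pics/tc.png',cv2.resize(crop,None,fx=3.3,fy=3.3,interpolation=cv2.INTER_CUBIC))
cv2.imwrite('pics/sc.png',cv2.resize(s['pixels'][140:310,290:430],None,fx=3.5,fy=3.5,interpolation=cv2.INTER_CUBIC))
# grid of heights round studs
np.set_printoptions(linewidth=250)
print((Z[222:252:2,404:476:2]*1000).round(0).astype(int))
print((Z[226:272:2,284:330:2]*1000).round(0).astype(int))
E
```

```text
studL [ 0.5834 -0.0634  0.0935]
studR [ 0.5752 -0.1424  0.0873]
key [0.549  0.1831 0.11  ]
jar [0.7731 0.138  0.0841]
red [0.635  0.0704 0.01  ]
blue [0.4373 0.1602 0.0076]
box [0.6647 0.3665 0.0336]
dish [0.4211 0.4118 0.0029]
[[                  79                   85                   83                   84                   84                   86                   86                   95                   93                   82                   83
                    86                   84                   88                   89                   83                   83                   84                   84                   82                   82                   86
                    79                   86                   82                   82                   87                   82                   85                   84                   84                   84                   84
                    80                   83                   84]
 [                  79                   83                   81                   81                   90 
[... 21297 characters left out ...]
                   0                   -4                   -1
                    -1]
 [                  -2                   -4                   -2                   -3                    2                    2                    0                   -3                   -2                    1                   -2
                     0                   -3                   -3                   -3                   -2                    0                   -4                   -2                   -2                   -2                   -2
                     1]]<stdin>:12: RuntimeWarning: invalid value encountered in cast
<stdin>:13: RuntimeWarning: invalid value encountered in cast
```

View pics/tc.png

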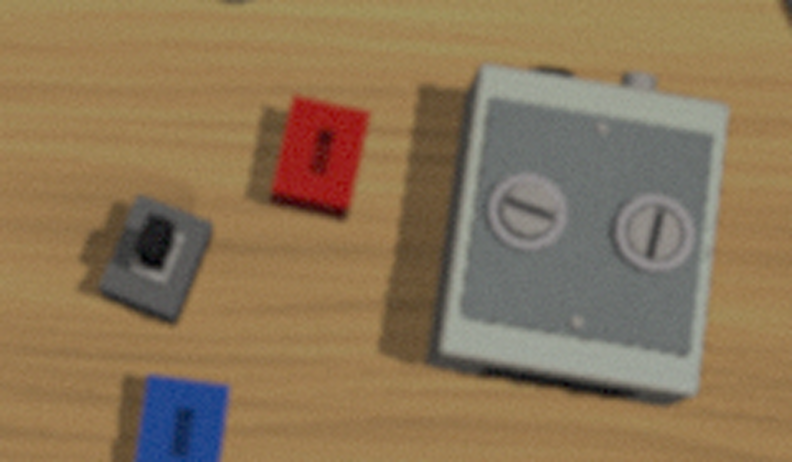

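View pics/sc.png

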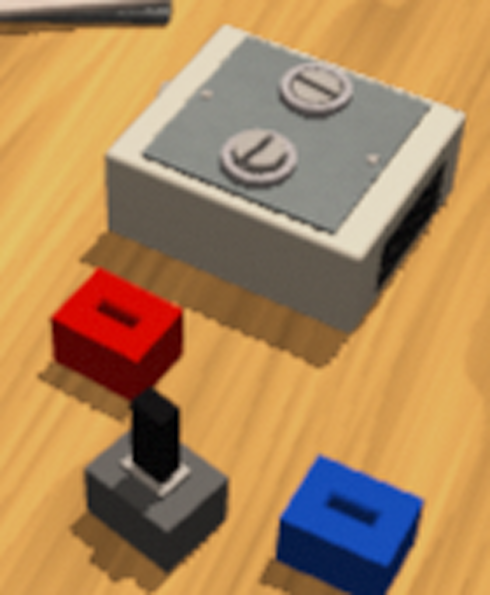

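```bash
cat > fit.py <<'E'
from h import *
np.set_printoptions(suppress=True)
def rectfit(c,P,xy,rad,z0,z1):
    m=(P[...,2]>z0)&(P[...,2]<z1)&(np.hypot(P[...,0]-xy[0],P[...,1]-xy[1])<rad)
    m=cv2.morphologyEx(m.astype(np.uint8),cv2.MORPH_OPEN,np.ones((3,3),np.uint8))
    vs,us=np.nonzero(m)
    pts=np.array([at_z(c,u,v,(z0+z1)/2)[:2] for u,v in zip(us,vs)])
    return cv2.minAreaRect((pts*1000).astype(np.float32)),len(pts)
E
python3 - <<'E'
from fit import *
for n in ['top','side']:
    c=snap(n);P=cloud(c)
    print(n,'cover',rectfit(c,P,(.58,-.10),.16,.072,.11))
    print(n,'cover85',rectfit(c,P,(.58,-.10),.16,.075,.095))
    print(n,'stand',rectfit(c,P,(.545,.18),.06,.034,.056))
    print(n,'handle',rectfit(c,P,(.545,.18),.06,.102,.118))
    print(n,'studL',rectfit(c,P,(.583,-.064),.03,.0955,.106))
E
```

```text
top cover (((576.7138671875, -95.89431762695312), (169.3801727294922, 198.49754333496094), 82.8819351196289), 7068)
top cover85 (((578.1676025390625, -97.34458923339844), (169.9323272705078, 198.98878479003906), 82.94837951660156), 6747)
top stand (((552.9401245117188, 182.65065002441406), (55.43885040283203, 71.740478515625), 71.30030059814453), 630)
top handle (((553.604736328125, 181.66969299316406), (17.96446418762207, 26.60365867614746), 67.0016098022461), 105)
top studL (((586.011474609375, -56.73497009277344), (30.51907730102539, 32.61149215698242), 2.6909279823303223), 126)
side cover (((573.1261596679688, -84.77503204345703), (174.8752899169922, 198.787841796875), 82.739501953125), 3962)
side cover85 (((575.58056640625, -92.57870483398438), (173.68231201171875, 199.3892059326172), 82.82986450195312), 3711)
side stand (((550.52587890625, 185.66281127929688), (60.62187957763672, 75.47930908203125), 70.98737335205078), 609)
side handle (((551.0111694335938, 185.05491638183594), (21.40819549560547, 29.672630310058594), 69.95515441894531), 112)
side studL (((582.3593139648438, -56.065528869628906), (33.23923110961914, 35.343223571777344), 22.29149055480957), 110)
```

arm_command(rows=[0,-1,0,0,0,0,1,0,-1,0,0,7,0,1])

```text
time: 1.72
ee_pos: [0.1429, -0.5312, 0.3158]
tcp_rot: [-90.0, -0.1, -81.8]
wrist_force: [-0.1, -0.5, 0.7]
opening: 0.0857
```

```bash
python3 -c "
from h import *
o=sensors.get_obs();print(o['q'].round(2),o['ee_pos'],o['tcp_rot'])"
```

```text
[-74.94   5.2   11.64  96.36   0.    96.89] [ 0.14291235 -0.53117528  0.3157962 ] [-8.99891407e+01 -8.85221445e-02 -8.18274285e+01]
```

```bash
cat > mv.py <<'E'
import sys,numpy as np
# mv.py x y z yaw  X Y Z YAW : tool shift (cm) and turn about tool y (deg)
a=list(map(float,sys.argv[1:9]))
w=np.radians(a[3]);d=np.array(a[4:7])-np.array(a[:3])
tx=np.array([np.cos(w),np.sin(w),0]);tz=np.array([-np.sin(w),np.cos(w),0])
print('shift cm',(100*np.array([d@tx,-d[2],d@tz])).round(2),'rot y',-(a[7]-a[3]))
E
python3 mv.py .143 -.531 .314 -81.943 .54 .165 .30 71
```

```text
shift cm [-63.35   1.4   49.06] rot y -152.94299999999998
```

arm_command(rows=[-63.3,1.4,49,0,-153,0,1,-63.3,1.4,49,0,-153,0,1,-63.3,1.4,49,0,-153,0,1,-63.3,1.4,49,0,-153,0,1,-63.3,1.4,49,0,-153,0,1,-63.3,1.4,49,0,-153,0,1,-63.3,1.4,49,0,-153,0,1,-63.3,1.4,49,0,-153,0,1,-63.3,1.4,49,0,-153,0,1,-63.3,1.4,49,0,-153,0,1,-63.3,1.4,49,0,-153,0,1,-63.3,1.4,49,0,-153,0,1])

```text
time: 2.72
ee_pos: [0.3909, -0.0947, 0.3063]
tcp_rot: [-90.0, -0.1, 4.4]
wrist_force: [1.2, -1.1, 0.2]
opening: 0.0854
```

```bash
python3 -c "
from h import *
o=sensors.get_obs();print(o['q'].round(2),o['ee_pos'],o['tcp_rot'],o['time'])"
```

```text
[-13.62 -15.07  -8.26  96.71  -0.    72.02] [ 0.39090937 -0.09473587  0.30632746] [-90.03454987  -0.09421918   4.35603093] 2.7167
```

```bash
python3 mv.py .391 -.0965 .305 4 .54 .165 .30 71
```

```text
shift cm [16.69  0.5  25.05] rot y -67.0
```

arm_command(rows=[16.7,0.5,25,0,-67,0,1,16.7,0.5,25,0,-67,0,1,16.7,0.5,25,0,-67,0,1,16.7,0.5,25,0,-67,0,1,16.7,0.5,25,0,-67,0,1,16.7,0.5,25,0,-67,0,1,16.7,0.5,25,0,-67,0,1,16.7,0.5,25,0,-67,0,1,16.7,0.5,25,0,-67,0,1,16.7,0.5,25,0,-67,0,1,16.7,0.5,25,0,-67,0,1,16.7,0.5,25,0,-67,0,1])

```text
time: 3.72
ee_pos: [0.5397, 0.1643, 0.3007]
tcp_rot: [-90.0, -0.0, 70.9]
wrist_force: [0.2, 0.8, 0.4]
opening: 0.0857
```

```bash
python3 - <<'E'
from fit import *
o=sensors.get_obs();print(o['q'].round(2),o['ee_pos'],o['tcp_rot'],o['time'])
c=snap('wrist','w1.png');P=cloud(c)
print(np.array(c['world_from_camera']).round(3).tolist())
print('stand',rectfit(c,P,(.545,.18),.06,.034,.056))
print('handle',rectfit(c,P,(.545,.18),.06,.102,.118))
for t in ['key_grip','key_tip','stand_pocket']:
    print(t,[(np.round(r['location']).tolist(),round(r['conf'],2)) for r in models.spot_point(t,'wrist')][:4])
E
```

```text
[16.93  6.86 11.76 94.88 -0.   36.04] [0.53969724 0.16428327 0.30069403] [-90.02036572  -0.01412399  70.89173467] 3.7167
[[0.327, -0.907, -0.265, 0.473], [0.945, 0.313, 0.093, 0.187], [-0.001, -0.281, 0.96, 0.371], [0.0, 0.0, 0.0, 1.0]]
stand (((553.7959594726562, 181.91761779785156), (55.05597686767578, 70.83079528808594), 70.92913818359375), 4256)
handle (((553.768310546875, 181.12356567382812), (18.079206466674805, 26.46484375), 70.98784637451172), 1052)
key_grip [([562.0, 258.0], 0.66), ([352.0, 236.0], 0.62)]
key_tip []
stand_pocket [([263.0, 335.0], 0.8), ([274.0, 89.0], 0.69)]
```

View pics/w1.png

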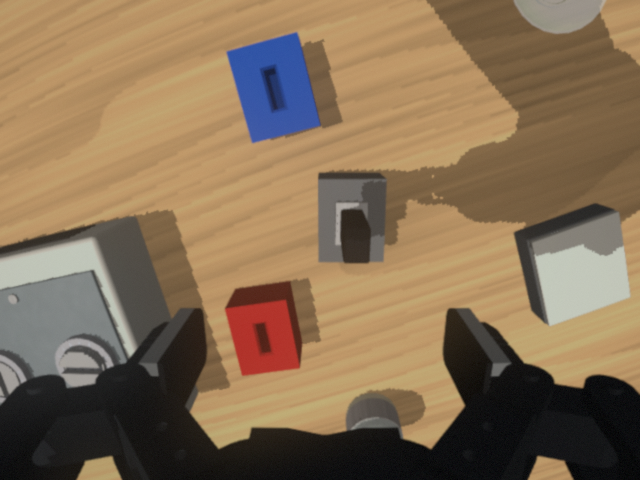

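arm_command(rows=[2,0,-0.8,0,0,0,1,2,3,-0.8,0,0,0,1,2,7,-0.8,0,0,0,1,2,11,-0.8,0,0,0,1,2,14,-0.8,0,0,0,1,2,16.6,-0.8,0,0,0,1,2,16.6,-0.8,0,0,0,1,2,16.6,-0.8,0,0,0,1])

```text
time: 4.58
ee_pos: [0.5531, 0.1802, 0.1337]
tcp_rot: [-89.9, 0.1, 71.0]
wrist_force: [1.2, 0.2, 0.1]
opening: 0.0858
```

```bash
python3 - <<'E'
from fit import *
o=sensors.get_obs();print(o['q'].round(2),o['ee_pos'],o['tcp_rot'],o['time'],o['wrist_force'])
c=snap('wrist','w2.png');P=cloud(c)
print('handle',rectfit(c,P,(.5537,.1815),.03,.102,.118))
E
```

```text
[18.04  9.49 -3.78 76.86 -0.   37.09] [0.55309451 0.18017488 0.13372159] [-89.89841411   0.07731356  70.95735973] 4.5833 [1.20854648 0.20042044 0.11338499]
handle (((552.1460571289062, 182.1349334716797), (17.626195907592773, 29.446823120117188), 69.85111999511719), 5752)
```

View pics/w2.png

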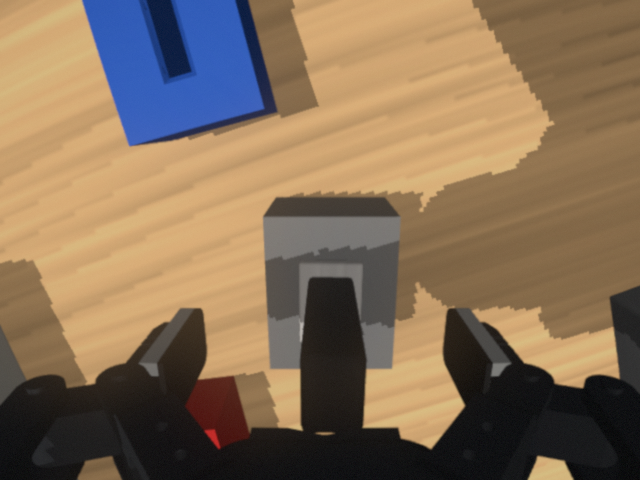

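arm_command(rows=[0.2,0,0,0,0,0,1,0.2,0,0,0,0,0,0,0.2,0,0,0,0,0,-1,0.2,0,0,0,0,0,-1,0.2,0,0,0,0,0,-1,0.2,0,0,0,0,0,-1,0.2,0,0,0,0,0,-1,0.2,0,0,0,0,0,-1,0.2,0,0,0,0,0,-1,0.2,0,0,0,0,0,-1], force=80)

```text
time: 5.47
ee_pos: [0.5545, 0.1824, 0.1344]
tcp_rot: [-90.0, -0.0, 71.0]
wrist_force: [0.4, -0.5, 3.0]
opening: 0.0173
```

```bash
python3 - <<'E'
from fit import *
o=sensors.get_obs();print(o['q'].round(2),o['ee_pos'],o['tcp_rot'],o['time'],o['wrist_force'],o['torque'],o['opening'])
c=snap('wrist','w3.png')
E
```

```text
[18.21  9.61 -3.56 76.8  -0.   37.22] [0.55448172 0.18244009 0.13443672] [-90.02328352  -0.01763165  70.996941  ] 5.4667 [ 0.38635907 -0.45925236  2.99767364] [ 0.03717447  0.03182504 -0.00305223] 0.0172852926326838
```

View pics/w3.png

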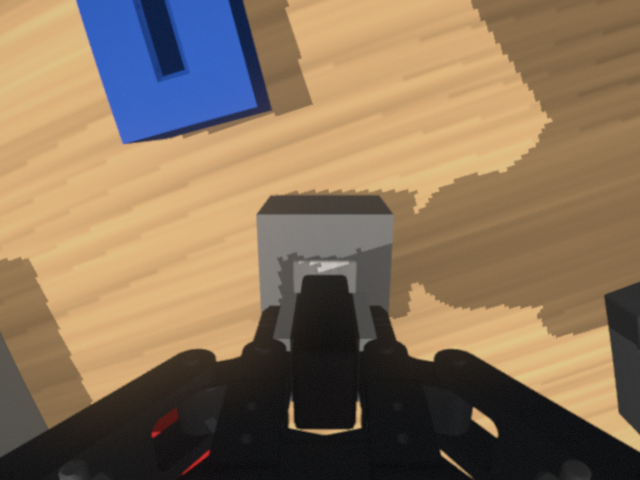

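arm_command(rows=[0,-2,0,0,0,0,-1,0,-4,0,0,0,0,-1,0,-7,0,0,0,0,-1,0,-10,0,0,0,0,-1,0,-13.6,0,0,0,0,-1,0,-13.6,0,0,0,0,-1,0,-13.6,0,0,0,0,-1])

```text
time: 6.1
ee_pos: [0.555, 0.1826, 0.272]
tcp_rot: [-90.2, -0.1, 71.0]
wrist_force: [0.5, 0.5, -1.4]
opening: 0.0168
```

```bash
python3 mv.py .554 .1825 .27 71 .606 .02 .27 163; python3 - <<'E'
from fit import *
o=sensors.get_obs();print(o['ee_pos'],o['tcp_rot'],o['time'],o['wrist_force'],o['torque'],o['opening'])
snap('top','t4.png');c=snap('wrist','w4.png')
i=snap('side','s4.png')['pixels'];cv2.imwrite('pics/s4c.png',cv2.resize(i[160:330,260:430],None,fx=3.5,fy=3.5))
E
```

```text
shift cm [-13.67  -0.   -10.21] rot y -92.0
[0.55496128 0.1825951  0.2719587 ] [-90.15413727  -0.11446188  70.99570929] 6.1 [ 0.47724366  0.4676753  -1.42207414] [-0.034057   -0.03845257 -0.02418058] 0.016784973562937143
```

View pics/s4c.png

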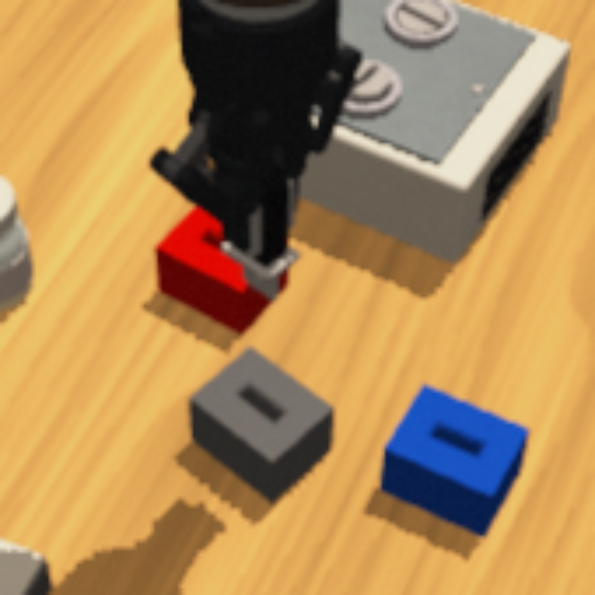

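View pics/w4.png

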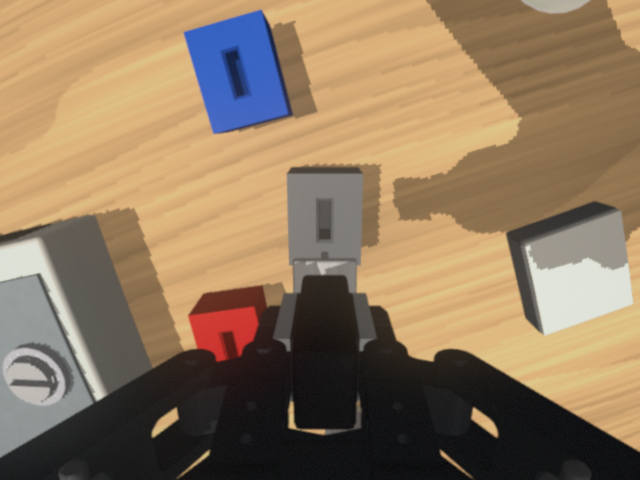

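arm_command(rows=[-13.7,0,-10.2,0,-92,0,-1,-13.7,0,-10.2,0,-92,0,-1,-13.7,0,-10.2,0,-92,0,-1,-13.7,0,-10.2,0,-92,0,-1,-13.7,0,-10.2,0,-92,0,-1,-13.7,0,-10.2,0,-92,0,-1,-13.7,0,-10.2,0,-92,0,-1,-13.7,0,-10.2,0,-92,0,-1,-13.7,0,-10.2,0,-92,0,-1,-13.7,0,-10.2,0,-92,0,-1,-13.7,0,-10.2,0,-92,0,-1,-13.7,0,-10.2,0,-92,0,-1])

```text
time: 7.25
ee_pos: [0.6058, 0.0196, 0.2681]
tcp_rot: [-89.9, -0.2, 155.6]
wrist_force: [-0.5, 0.0, -0.5]
opening: 0.017
```

arm_command(rows=[0,0,0,0,-6,0,-1,0,0,0,0,-6,0,-1,0,0,0,0,-6,0,-1])

```text
time: 7.5
ee_pos: [0.6059, 0.0197, 0.2688]
tcp_rot: [-90.0, -0.1, 161.0]
wrist_force: [0.0, -0.6, -0.5]
opening: 0.0172
```

```bash
python3 - <<'E'
from fit import *
o=sensors.get_obs();print(o['q'].round(1),o['ee_pos'],o['tcp_rot'],o['time'],o['wrist_force'],o['torque'],o['opening'])
c=snap('wrist','w5.png');P=cloud(c)
np.savez('w5.npz',P=P,**{k:np.array(v) for k,v in c.items()})
print(rectfit(c,P,(.583,-.0556),.03,.0955,.106))
print([(np.round(r['location']).tolist(),round(r['conf'],2),at_z(c,*r['location'],.099)) for r in models.spot_point('stud_slot','wrist')][:4])
E
```

```text
[  1.9  12.3  14.4  92.2  -0.  -69.2] [0.60587212 0.01967973 0.26876248] [-89.95576722  -0.11497314 161.04243816] 7.5 [ 0.02187397 -0.55851971 -0.52589924] [-0.03727114  0.02388656  0.00643609] 0.01723786849751964
(((585.521240234375, -60.20020294189453), (33.480987548828125, 33.71221923828125), 70.9876937866211), 2477)
[([311.0, 105.0], 0.85, array([ 0.58656977, -0.06013707,  0.099     ]))]
```

View pics/w5.png

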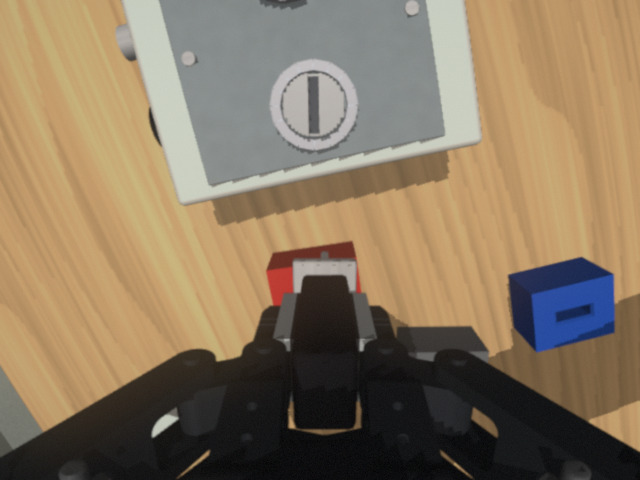

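```bash
python3 - <<'E'
from fit import *
d=np.load('w5.npz');c={k:d[k] for k in d.files};P=d['P']
im=c['pixels'];g=cv2.cvtColor(im,cv2.COLOR_BGR2GRAY)
cv2.imwrite('pics/w5c.png',cv2.resize(im[50:160,260:370],None,fx=5,fy=5,interpolation=cv2.INTER_NEAREST))
print(g[105,262:366])
m=np.zeros_like(g);m[60:150,270:358]=255
dark=((g<110)&(m>0)).astype(np.uint8)
n,l,s,ce=cv2.connectedComponentsWithStats(dark)
for i in range(1,n):
    if s[i,4]>100:
        vs,us=np.nonzero(l==i)
        W=np.array([at_z(c,u,v,.099)[:2] for u,v in zip(us,vs)])
        r=cv2.minAreaRect((W*1000).astype(np.float32))
        ev=np.linalg.eigh(np.cov(W.T))[1][:,1]
        print(s[i],r,W.mean(0),np.degrees(np.arctan2(ev[1],ev[0])))
E
```

```text
[140 140 139 141 140 140 144 155 167 175 185 188 191 192 193 193 190 174
 133 105 129 163 178 181 182 180 181 180 181 181 181 179 182 182 180 181
 183 181 182 181 180 181 180 182 181 168 125  94  88  88  89  91  90  93
  90  90 117 166 181 182 182 181 180 181 182 181 181 181 180 182 180 180
 180 180 182 182 180 182 181 180 179 168 149 139 136 152 187 195 193 194
 194 191 187 181 167 154 143 140 140 141 138 140 141 139]
[308  77  11  56 524] ((585.5557861328125, -60.056610107421875), (30.01793670654297, 5.301322937011719), 72.03141784667969) [ 0.58553879 -0.06018848] 71.61108916628118
```

View pics/w5c.png

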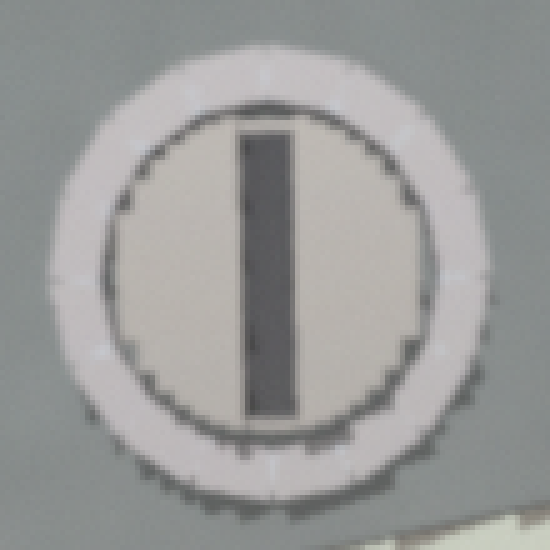

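```bash
python3 mv.py .606 .0198 .2695 161 .5847 -.0599 .23 161.7
```

```text
shift cm [-0.58  3.95  8.23] rot y -0.6999999999999886
```

arm_command(rows=[-0.3,0,4,0,-0.7,0,-1,-0.6,0,8.2,0,-0.7,0,-1,-0.6,2,8.2,0,-0.7,0,-1,-0.6,3.95,8.2,0,-0.7,0,-1,-0.6,3.95,8.2,0,-0.7,0,-1,-0.6,3.95,8.2,0,-0.7,0,-1,-0.6,3.95,8.2,0,-0.7,0,-1])

```text
time: 8.18
ee_pos: [0.5857, -0.0596, 0.2316]
tcp_rot: [-90.0, 0.0, 161.9]
wrist_force: [0.3, 0.5, -0.9]
opening: 0.0169
```

```bash
python3 - <<'E'
from fit import *
for k in range(3):
    o=sensors.get_obs();print(o['ee_pos'].round(4),o['tcp_rot'].round(2),o['time'],o['wrist_force'].round(2),o['torque'].round(3))
    c=snap(['side','wrist','top'][k],['s6.png','w6.png','t6.png'][k])
    if k==0:
        u,v=proj(c,(.585,-.06,.1)).astype(int);print(u,v)
        cv2.imwrite('pics/s6c.png',cv2.resize(c['pixels'][v-60:v+40,u-60:u+60],None,fx=6,fy=6,interpolation=cv2.INTER_CUBIC))
E
```

```text
[ 0.5857 -0.0596  0.2316] [-90.01   0.03 161.9 ] 8.1833 [ 0.26  0.52 -0.92] [-0.007  0.05  -0.027]
363 180
[ 0.5859 -0.0595  0.2319] [-90.02   0.08 161.93] 8.2333 [ 0.34 -0.58 -0.54] [-0.011 -0.011 -0.004]
[ 0.586  -0.0595  0.232 ] [-90.02   0.1  161.95] 8.2833 [ 0.03 -0.55 -0.67] [ 0.007  0.04  -0.024]
```

View pics/s6c.png

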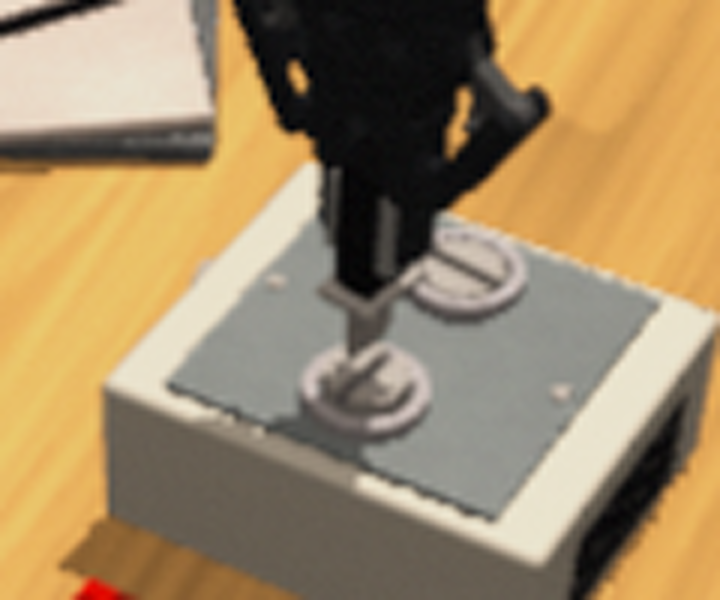

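View pics/w6.png

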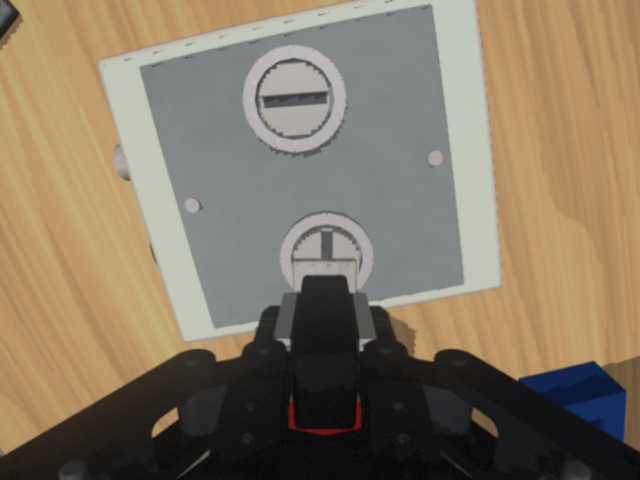

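```bash
python3 - <<'E'
from fit import *
c=snap('wrist','w7.png')
o=sensors.get_obs();print(o['ee_pos'].round(4),o['tcp_rot'].round(2))
T=np.array(c['world_from_camera']);g=cv2.cvtColor(c['pixels'],cv2.COLOR_BGR2GRAY)
print('cam',T[:3,3].round(4))
for r in (236,246,252): print(r,g[r,300:355])
for r in (266,272): print(r,g[r,285:365])
w=np.radians(161.9);tx=np.array([np.cos(w),np.sin(w),0]);tz=np.array([-np.sin(w),np.cos(w),0])
tcp=o['ee_pos']
def edge(r,a,b,z,lab):
    A=at_z(c,a,r,z);B=at_z(c,b,r,z);m=(A+B)/2-tcp
    print(lab,r,'x',(m@tx*1000).round(2),'z',(m@tz*1000).round(2),'w',np.linalg.norm(A-B)*1000)
import sys
np.save('g7.npy',g)
cv2.imwrite('pics/w7c.png',cv2.resize(c['pixels'][205:300,270:385],None,fx=6,fy=6,interpolation=cv2.INTER_NEAREST))
E
```

```text
[ 0.5859 -0.0595  0.2317] [-90.01   0.08 161.95]
cam [ 0.5643 -0.128   0.3019]
236 [124 109  94  90  99 120 120 120 121 136 161 166 169 169 170 169 169 170
 171 168 154 113  87  81  84  85  87  86  85  87  86  86 112 153 167 169
 169 169 169 169 168 164 164 158 138 118 111 112 111  97  86  93 110 128
 151]
246 [169 169 171 170 170 169 169 169 168 169 170 168 169 170 170 169 168 169
 169 168 153 107  79  82  85  86  85  86  85  87  85  88 112 155 165 168
 167 166 168 167 168 168 168 168 166 167 169 167 167 167 169 167 167 168
 166]
252 [168 168 169 169 169 169 170 169 168 169 170 168 168 170 170 168 167 169
 170 169 156 121  95  90  90  92  91  91  89  85  84  92 120 156 167 169
 167 167 167 166 166 167 166 168 168 167 167 167 167 167 167 166 167 167
 166]
266 [174 174 173 173 174 172 166 145 148 160 166 166 166 167 169 167 171 169
 171 170 171 172 172 173 172 173 175 170 167 166 165 168 170 169 171 168
 169 168 168 167 165 159 145 145 155 162 163 168 170 169 168 167 164 162
 159 160 161 161 162 162 162 162 159 159 163 165 165 166 165 161 148 144
 159 151 115 104 136 164 169 171]
272 [173 173 174 174 178 181 176 158 148 158 167 169 169 170 169 170 169 169
 170 170 169 171 170 172 171 174 173 174 171 169 167 167 169 170 169 168
 169 167 166 167 165 165 164 164 165 165 167 169 169 169 168 166 163 160
 158 158 159 161 162 162 161 162 160 163 163 166 164 164 165 161 146 139
 156 157 147 160 169 172 172 172]
```

View pics/w7c.png

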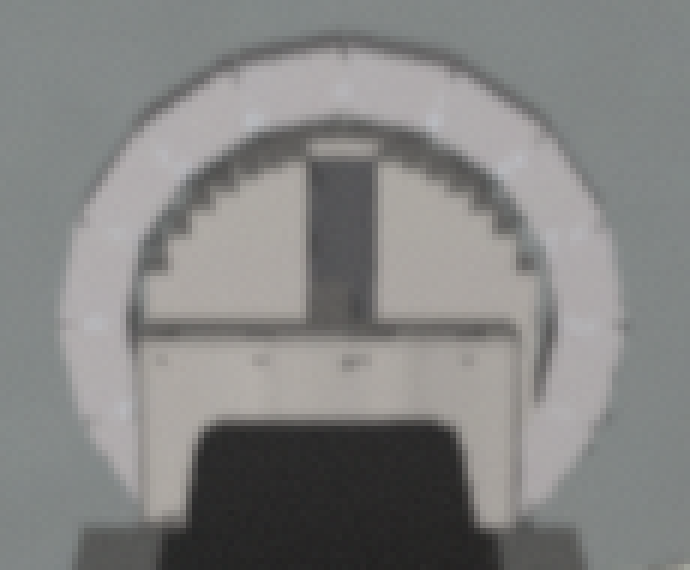

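```bash
python3 - <<'E'
from fit import *
c=snap('wrist')
o=sensors.get_obs();tcp=np.array([.5859,-.0595,.2317])
w=np.radians(161.95);tx=np.array([np.cos(w),np.sin(w),0]);tz=np.array([-np.sin(w),np.cos(w),0])
def f(u,v,z,l):
    p=at_z(c,u,v,z)-tcp;print(l,'tx %.1f tz %.1f'%(p@tx*1000,p@tz*1000))
f(324.5,259,.1477,'guard far top edge');f(324.5,260.5,.1427,'guard far bottom edge')
f(292.7,268,.1477,'guard L');f(356.3,268,.1477,'guard R')
f(326.7,211,.092,'collar far (+25)');f(326.7,231,.099,'slot far end(~ +17.5)')
f(280,259,.092,'collar L');f(373.5,259,.092,'collar R')
f(321,246,.099,'slotL');f(332.3,246,.099,'slotR')
E
```

```text
guard far top edge tx -0.7 tz 19.6
guard far bottom edge tx -0.7 tz 17.3
guard L tx -13.4 tz 15.8
guard R tx 12.0 tz 15.8
collar far (+25) tx 0.4 tz 27.2
slot far end(~ +17.5) tx 0.4 tz 18.3
collar L tx -24.9 tz 0.7
collar R tx 25.8 tz 0.8
slotL tx -2.6 tz 10.2
slotR tx 3.3 tz 10.2
```

arm_command(rows=[0.11,0,0.07,0,0,0,-1,0.11,0,0.07,0,0,0,-1,0.11,0.6,0.07,0,0,0,-1,0.11,1.1,0.07,0,0,0,-1,0.11,1.3,0.07,0,0,0,-1,0.11,1.5,0.07,0,0,0,-1,0.11,1.6,0.07,0,0,0,-1,0.11,1.6,0.07,0,0,0,-1], force=110)

```text
time: 9.1
ee_pos: [0.5841, -0.0602, 0.2143]
tcp_rot: [-90.0, -0.0, 161.9]
wrist_force: [-0.2, -0.6, -1.3]
opening: 0.0165
```

```bash
python3 - <<'E'
from fit import *
for k in range(2):
    o=sensors.get_obs();print(o['ee_pos'].round(4),o['tcp_rot'].round(2),o['time'],o['wrist_force'].round(2),o['torque'].round(3))
    c=snap(['side','wrist'][k],['s8.png','w8.png'][k])
    if k==0:
        u,v=363,180
        a=cv2.resize(c['pixels'][v-40:v+30,u-40:u+40],None,fx=6,fy=6,interpolation=cv2.INTER_CUBIC)
    else: 
        b=cv2.resize(c['pixels'][205:300,270:385],None,fx=3.6,fy=4.42); cv2.imwrite('pics/8.png',cv2.hconcat([a[:,:380],b[:420]]))
E
```

```text
[ 0.5841 -0.0602  0.2143] [-89.99  -0.03 161.93] 9.1 [-0.16 -0.56 -1.29] [-0.034  0.01  -0.027]
[ 0.5842 -0.0602  0.2146] [-90.    -0.01 161.93] 9.15 [-0.63 -0.69 -0.68] [ 0.054  0.055 -0.039]
```

View pics/8.png

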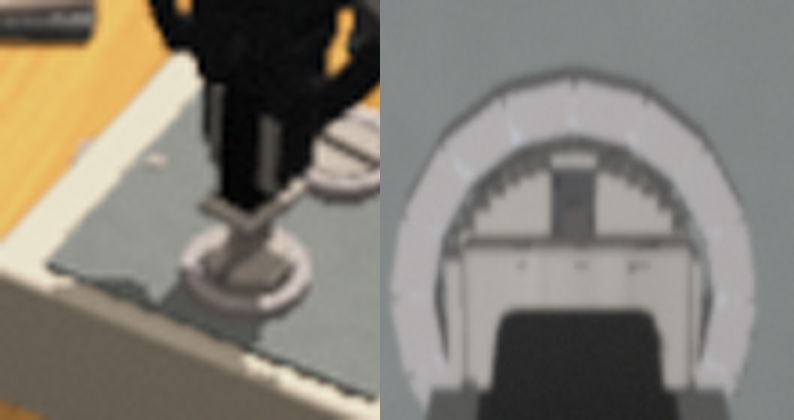

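arm_command(rows=[0,0.1,0,0,0,0,-1,0,0.2,0,0,0,0,-1,0,0.2,0,0,0,0,-1,0,0.2,0,0,0,0,-1])

```text
time: 9.53
ee_pos: [0.5842, -0.0602, 0.2126]
tcp_rot: [-90.0, -0.0, 161.9]
wrist_force: [-0.3, -0.4, -0.5]
opening: 0.0167
```

```bash
cat > ob.py <<'E'
from h import *
o=sensors.get_obs();print(o['ee_pos'].round(4),o['tcp_rot'].round(2),o['time'],o['wrist_force'].round(2),o['torque'].round(3),o['opening'].round(4))
E
python3 ob.py
```

```text
Traceback (most recent call last):
  File "ob.py", line 2, in <module>
    o=sensors.get_obs();print(o['ee_pos'].round(4),o['tcp_rot'].round(2),o['time'],o['wrist_force'].round(2),o['torque'].round(3),o['opening'].round(4))
                                                                                                                                  ^^^^^^^^^^^^^^^^^^
AttributeError: 'float' object has no attribute 'round'
```

arm_command(rows=[0,0.05,0,0,0,0,-1,0,0.1,0,0,0,0,-1,0,0.1,0,0,0,0,-1,0,0.1,0,0,0,0,-1])

```text
time: 9.87
ee_pos: [0.5843, -0.0602, 0.2122]
tcp_rot: [-90.0, 0.0, 161.9]
wrist_force: [-1.2, -0.5, 5.0]
opening: 0.0169
```

arm_command(rows=[0,0.05,0,0,0,0,-1,0,0.1,0,0,0,0,-1,0,0.1,0,0,0,0,-1])

```text
time: 10.12
ee_pos: [0.5843, -0.0602, 0.2113]
tcp_rot: [-90.0, 0.0, 161.9]
wrist_force: [-2.0, 0.1, 6.3]
opening: 0.017
```

arm_command(rows=[0,0.05,0,0,0,0,-1,0,0.1,0,0,0,0,-1,0,0.15,0,0,0,0,-1,0,0.15,0,0,0,0,-1])

```text
time: 10.45
ee_pos: [0.5843, -0.0602, 0.2104]
tcp_rot: [-90.0, 0.1, 161.9]
wrist_force: [-2.7, 0.6, 11.1]
opening: 0.0167
```

```bash
sed -i "s/o\['opening'\].round(4)/o['opening']/" ob.py; python3 ob.py
```

```text
[ 0.5843 -0.0602  0.2104] [-9.0020e+01  8.0000e-02  1.6193e+02] 10.45 [-2.67  0.57 11.08] [ 0.13   0.805 -0.029] 0.016726471321600118
```

arm_command(rows=[0,0,0,0,3,0,-1,0,0,0,0,6,0,-1,0,0,0,0,9,0,-1,0,0,0,0,12,0,-1,0,0,0,0,15,0,-1,0,0,0,0,18,0,-1,0,0,0,0,20,0,-1,0,0,0,0,20,0,-1])

```text
time: 11.12
ee_pos: [0.5845, -0.0601, 0.2104]
tcp_rot: [-90.1, 0.1, 141.8]
wrist_force: [-2.0, 0.1, 9.0]
opening: 0.017
```

```bash
python3 ob.py
```

```text
[ 0.5845 -0.0601  0.2104] [-9.0070e+01  8.0000e-02  1.4181e+02] 11.1167 [-2.03  0.12  9.04] [0.137 0.472 0.071] 0.01702133373136164
```

arm_command(rows=[0,0.05,0,0,3,0,-1,0,0.05,0,0,6,0,-1,0,0.05,0,0,9,0,-1,0,0.05,0,0,12,0,-1,0,0.05,0,0,15,0,-1,0,0.05,0,0,18,0,-1,0,0.05,0,0,21,0,-1,0,0.05,0,0,24,0,-1,0,0.05,0,0,27,0,-1,0,0.05,0,0,27,0,-1])

```text
time: 11.95
ee_pos: [0.5843, -0.0599, 0.2101]
tcp_rot: [-90.1, 0.0, 114.8]
wrist_force: [-3.6, 2.0, 11.1]
opening: 0.017
```

```bash
python3 ob.py; python3 - <<'E'
from h import *
c=snap('wrist','w9.png')
b=cv2.resize(c['pixels'][180:300,250:410],None,fx=5,fy=5); cv2.imwrite('pics/9.png',b)
E
```

```text
[ 0.5843 -0.0599  0.2101] [-9.0100e+01  1.0000e-02  1.1477e+02] 11.95 [-3.6   1.99 11.1 ] [0.512 0.893 0.027] 0.01698916050662866
```

View pics/9.png

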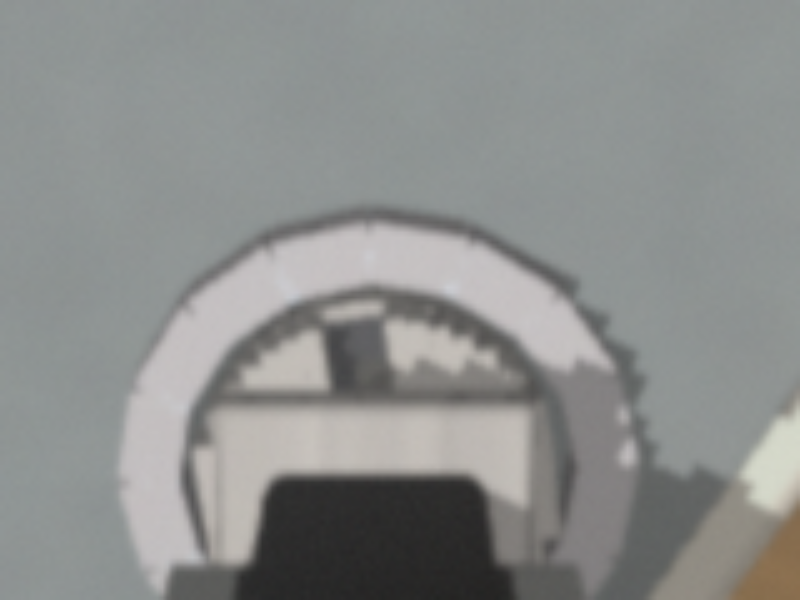

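arm_command(rows=[0,0,0,0,3,0,-1,0,0,0,0,6,0,-1,0,0,0,0,9,0,-1,0,0,0,0,9,0,-1])

```text
time: 12.33
ee_pos: [0.5843, -0.0598, 0.21]
tcp_rot: [-90.1, -0.0, 105.8]
wrist_force: [-3.5, 2.4, 10.9]
opening: 0.0172
```

arm_command(rows=[0,0,0,0,3,0,-1,0,0,0,0,6,0,-1,0,0,0,0,6,0,-1])

```text
time: 12.58
ee_pos: [0.5842, -0.0598, 0.2092]
tcp_rot: [-90.0, -0.0, 99.8]
wrist_force: [-1.8, 3.8, 5.3]
opening: 0.0166
```

arm_command(rows=[0,0.05,0,0,0,0,-1,0,0.1,0,0,0,0,-1,0,0.15,0,0,0,0,-1,0,0.2,0,0,0,0,-1,0,0.2,0,0,0,0,-1])

```text
time: 13.0
ee_pos: [0.5842, -0.0598, 0.2069]
tcp_rot: [-90.0, -0.0, 100.0]
wrist_force: [-2.0, 2.9, 5.1]
opening: 0.017
```

```bash
python3 ob.py
```

```text
[ 0.5842 -0.0598  0.2069] [-9.003e+01 -5.000e-02  9.998e+01] 13.0 [-2.01  2.89  5.05] [0.798 0.431 0.052] 0.017037136685893132
```

arm_command(rows=[0,0.05,0,0,0,0,-1,0,0.1,0,0,0,0,-1,0,0.15,0,0,0,0,-1,0,0.15,0,0,0,0,-1])

```text
time: 13.33
ee_pos: [0.5843, -0.0598, 0.2054]
tcp_rot: [-90.0, -0.0, 100.0]
wrist_force: [-1.5, 3.3, 5.1]
opening: 0.0166
```

arm_command(rows=[0,0.05,0,0,0,0,-1,0,0.05,0,0,0,0,-1])

```text
time: 13.5
ee_pos: [0.5842, -0.0598, 0.2053]
tcp_rot: [-90.0, -0.0, 100.0]
wrist_force: [-2.8, 3.2, 6.5]
opening: 0.0167
```

arm_command(rows=[0,0.05,0,0,0,0,-1,0,0.05,0,0,0,0,-1,0,0.05,0,0,0,0,-1])

```text
time: 13.75
ee_pos: [0.5843, -0.0598, 0.2052]
tcp_rot: [-90.1, -0.0, 100.0]
wrist_force: [-2.4, 3.3, 10.0]
opening: 0.0166
```

arm_command(rows=[0,0.05,0,0,0,0,-1,0,0.05,0,0,0,0,-1,0,0.05,0,0,0,0,-1])

```text
time: 14.0
ee_pos: [0.5843, -0.0598, 0.2052]
tcp_rot: [-90.1, -0.0, 100.0]
wrist_force: [-3.8, 4.5, 12.5]
opening: 0.0168
```

arm_command(rows=[0,-0.05,0,0,0,0,-1,0,-0.1,0,0,-3,0,-1,0,-0.15,0,0,-6,0,-1,0,-0.2,0,0,-7,0,-1,0,-0.4,0,0,-7,0,-1,0,-0.8,0,0,-7,0,-1,0,-1.2,0,0,-7,0,-1,0,-2,0,0,-7,0,-1,0,-4,0,0,-7,0,-1,0,-6.5,0,0,-7,0,-1,0,-6.5,0,0,-7,0,-1])

```text
time: 14.92
ee_pos: [0.5851, -0.0603, 0.2742]
tcp_rot: [-90.3, 0.1, 106.9]
wrist_force: [0.7, 0.1, 0.3]
opening: 0.0169
```

```bash
python3 ob.py; python3 - <<'E'
from h import *
c=snap('wrist','w10.png')
s=snap('side','s10.png')
cv2.imwrite('pics/10.png',cv2.resize(s['pixels'][120:230,300:430],None,fx=5,fy=5,interpolation=cv2.INTER_CUBIC))
E
```

```text
[ 0.5851 -0.0603  0.2742] [-90.34   0.15 106.9 ] 14.9167 [0.72 0.06 0.28] [ 0.006 -0.04  -0.058] 0.016857123141279615
```

View pics/10.png

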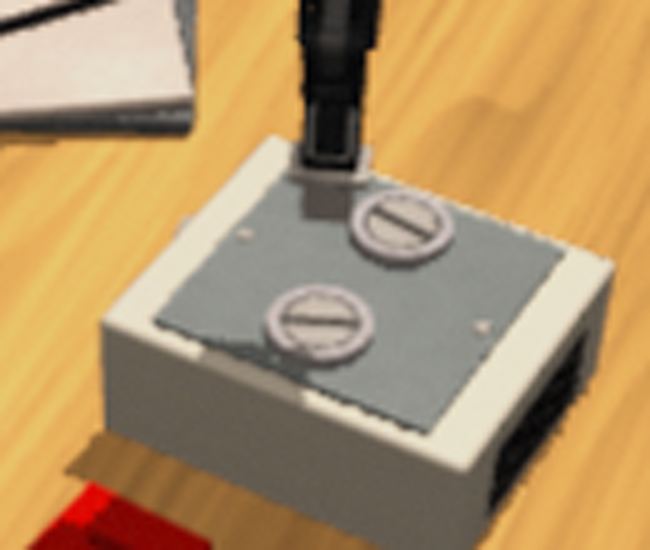

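View pics/w10.png

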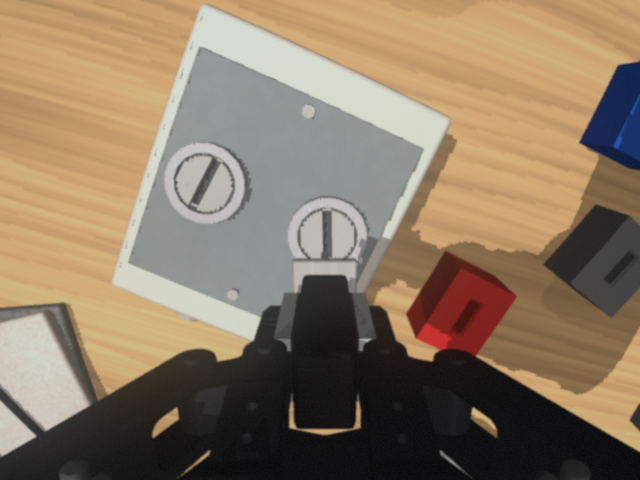

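```bash
python3 mv.py .5848 -.0602 .2735 106.9 .5543 .1826 .272 71; python3 - <<'E'
from h import *
c=snap('wrist');P=cloud(c)
Z=P[...,2]
def med(cx,cy,r0,r1):
    d=np.hypot(P[...,0]-cx,P[...,1]-cy);m=(d>r0)&(d<r1);m[258:]=False
    return np.nanmedian(Z[m]),m.sum()
for n,(x,y) in dict(L=(.5855,-.0601),R=(.5855-.0104,-.0601-.0834)).items():
    print(n,'head',med(x,y,.005,.014),'collar',med(x,y,.0205,.0235),'cover',med(x,y,.03,.035))
E
```

```text
shift cm [24.12  0.15 -4.14] rot y 35.900000000000006
L head (np.float64(0.09181718837698208), np.int64(1252)) collar (np.float64(0.09201664968113446), np.int64(691)) cover (np.float64(0.08501514854508685), np.int64(1535))
R head (np.float64(0.09181661570901907), np.int64(1386)) collar (np.float64(0.09208619728638645), np.int64(1067)) cover (np.float64(0.08505582877269677), np.int64(2432))
```

Head is at 91.8 mm and its collar at 92.0 mm, so the stud is home. Going back to the stand.

arm_command(rows=[24.1,0.15,-4.1,0,35.9,0,-1,24.1,0.15,-4.1,0,35.9,0,-1,24.1,0.15,-4.1,0,35.9,0,-1,24.1,0.15,-4.1,0,35.9,0,-1,24.1,0.15,-4.1,0,35.9,0,-1,24.1,0.15,-4.1,0,35.9,0,-1,24.1,0.15,-4.1,0,35.9,0,-1,24.1,0.15,-4.1,0,35.9,0,-1,24.1,0.15,-4.1,0,35.9,0,-1])

```text
time: 15.82
ee_pos: [0.5529, 0.1826, 0.2661]
tcp_rot: [-89.9, 0.1, 71.1]
wrist_force: [0.1, -0.2, -1.7]
opening: 0.0171
```

```bash
python3 ob.py; python3 - <<'E'
from h import *
c=snap('wrist','w11.png')
cv2.imwrite('pics/11.png',cv2.resize(c['pixels'][150:310,240:410],None,fx=4,fy=3.5))
a=cv2.imread('pics/w4.png');cv2.imwrite('pics/d11.png',cv2.absdiff(a,c['pixels'])[150:310,240:410])
g=cv2.cvtColor(c['pixels'],cv2.COLOR_BGR2GRAY);g4=cv2.cvtColor(a,cv2.COLOR_BGR2GRAY)
sh,r=cv2.phaseCorrelate(g4[165:255,270:380].astype(np.float32),g[165:255,270:380].astype(np.float32));print(sh,r)
sh,r=cv2.phaseCorrelate(g4[262:420,290:360].astype(np.float32),g[262:420,290:360].astype(np.float32));print('key',sh,r)
E
```

```text
[0.5529 0.1826 0.2661] [-8.993e+01  7.000e-02  7.115e+01] 15.8167 [ 0.12 -0.15 -1.75] [0.01  0.02  0.103] 0.01705231305284356
(1.2426415113591887, 3.1278212137238057) 0.7576776405617043
key (0.13139314977569683, 0.07539157775855188) 0.6830715543693966
```

View pics/11.png

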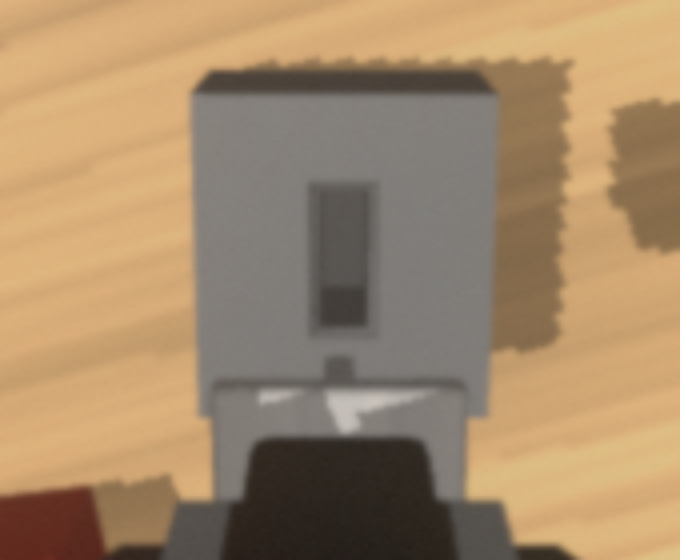

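```bash
python3 ob.py; python3 - <<'E'
from h import *
a=cv2.imread('pics/w4.png');g4=cv2.cvtColor(a,cv2.COLOR_BGR2GRAY)
for i in range(3):
    c=snap('wrist');g=cv2.cvtColor(c['pixels'],cv2.COLOR_BGR2GRAY)
    print(cv2.phaseCorrelate(g4[165:255,270:380].astype(np.float32),g[165:255,270:380].astype(np.float32)),sensors.get_obs()['ee_pos'].round(4))
E
```

```text
[0.5532 0.1817 0.2664] [-8.995e+01  6.000e-02  7.106e+01] 15.8667 [ 0.18 -0.56 -0.66] [ 0.036  0.049 -0.007] 0.016648488416557472
((1.36346212222022, 1.6845114117038875), 1.1400321907467312) [0.5533 0.1813 0.2666]
((1.7320938149387075, 1.308803491504193), 1.167060735490587) [0.5534 0.1811 0.2668]
((1.8841425568361458, 1.1193314538287993), 0.909666649500529) [0.5535 0.181  0.267 ]
```

arm_command(rows=[0.15,2,-0.05,0,0,0,-1,0.15,5,-0.05,0,0,0,-1,0.15,8,-0.05,0,0,0,-1,0.15,9,-0.05,0,0,0,-1,0.15,9,-0.05,0,0,0,-1,0.15,9,-0.05,0,0,0,-1,0.15,9,-0.05,0,0,0,-1,0.15,9,-0.05,0,0,0,-1])

```text
time: 16.68
ee_pos: [0.555, 0.1836, 0.1793]
tcp_rot: [-90.1, -0.1, 71.0]
wrist_force: [0.5, -0.2, -1.1]
opening: 0.0166
```

```bash
python3 ob.py; python3 - <<'E'
from h import *
c=snap('wrist','w12.png');s=snap('side')
o=sensors.get_obs();print(o['ee_pos'])
a=cv2.resize(c['pixels'][170:310,240:400],None,fx=2.5,fy=3);b=cv2.resize(s['pixels'][230:310,290:370],None,fx=4.5,fy=5.25)
cv2.imwrite('pics/12.png',cv2.hconcat([a,b]))
E
```

```text
[0.555  0.1836 0.1793] [-90.14  -0.11  71.02] 16.6833 [ 0.52 -0.18 -1.09] [-0.047  0.01  -0.059] 0.01658411123938263
[0.55477364 0.18371803 0.17872022]
```

View pics/12.png

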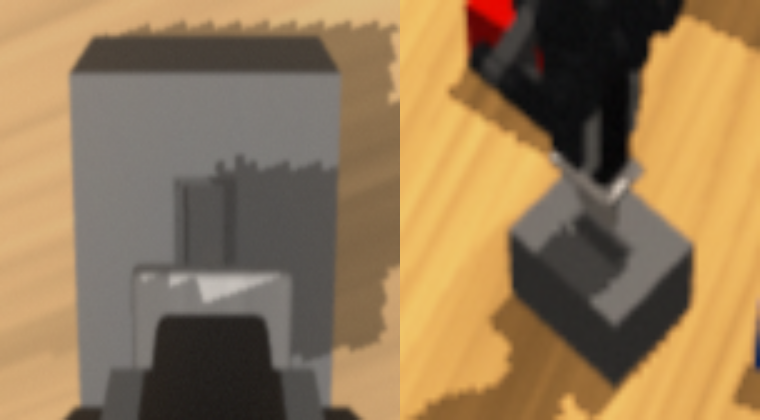

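arm_command(rows=[-0.12,0,0,0,0,0,-1,-0.12,0,0,0,0,0,-1,-0.12,0.5,0,0,0,0,-1,-0.12,1,0,0,0,0,-1,-0.12,1.5,0,0,0,0,-1,-0.12,2,0,0,0,0,-1,-0.12,2,0,0,0,0,-1])

```text
time: 17.37
ee_pos: [0.5533, 0.1823, 0.1554]
tcp_rot: [-89.9, 0.1, 71.0]
wrist_force: [-0.3, -0.3, -1.3]
opening: 0.0167
```

```bash
python3 ob.py
```

```text
[0.5533 0.1823 0.1554] [-8.990e+01  8.000e-02  7.104e+01] 17.3667 [-0.35 -0.3  -1.32] [0.037 0.043 0.056] 0.01670048550528914
```

arm_command(rows=[0,0.4,0,0,0,0,-1,0,0.8,0,0,0,0,-1,0,1.2,0,0,0,0,-1,0,1.6,0,0,0,0,-1,0,1.9,0,0,0,0,-1,0,1.9,0,0,0,0,-1,0,1.9,0,0,0,0,-1])

```text
time: 17.95
ee_pos: [0.5537, 0.1824, 0.138]
tcp_rot: [-90.0, 0.0, 71.0]
wrist_force: [-0.1, -0.6, -0.4]
opening: 0.017
```

```bash
python3 ob.py
```

```text
[0.5537 0.1824 0.138 ] [-8.998e+01  1.000e-02  7.103e+01] 17.95 [-0.14 -0.59 -0.45] [ 0.008  0.021 -0.009] 0.016970302021177865
```

arm_command(rows=[0,0.2,0,0,0,0,-1,0,0.35,0,0,0,0,-1,0,0.35,0,0,0,0,-1,0,0.35,0,0,0,0,-1])

```text
time: 18.28
ee_pos: [0.5538, 0.1824, 0.1347]
tcp_rot: [-90.0, -0.0, 71.0]
wrist_force: [-0.3, -0.6, -0.4]
opening: 0.0168
```

```bash
python3 ob.py
```

```text
[0.5538 0.1824 0.1347] [-90.    -0.    71.03] 18.2833 [-0.33 -0.62 -0.43] [-0.017 -0.004  0.014] 0.01677141354105519
```

arm_command(rows=[0,0.05,0,0,0,0,-1,0,0.1,0,0,0,0,-1,0,0.1,0,0,0,0,-1,0,0.1,0,0,0,0,-1])

```text
time: 18.62
ee_pos: [0.5538, 0.1824, 0.1345]
tcp_rot: [-90.0, -0.0, 71.0]
wrist_force: [-3.1, -2.5, 6.0]
opening: 0.0169
```

arm_command(rows=[0,-0.06,0,0,0,0,-1,0,-0.06,0,0,0,0,-1,0,-0.06,0,0,0,0,-0.5,0,-0.06,0,0,0,0,0,0,-0.06,0,0,0,0,1,0,-0.06,0,0,0,0,1,0,-0.06,0,0,0,0,1,0,-0.06,0,0,0,0,1,0,-0.06,0,0,0,0,1,0,-0.06,0,0,0,0,1])

```text
time: 19.45
ee_pos: [0.5538, 0.1824, 0.1342]
tcp_rot: [-90.0, -0.0, 71.0]
wrist_force: [-0.3, 0.5, -0.1]
opening: 0.0852
```

```bash
python3 ob.py;python3 -c "
from h import *
snap('wrist','w13.png')"
```

```text
[0.5538 0.1824 0.1342] [-90.    -0.    71.03] 19.45 [-0.29  0.52 -0.14] [-0.019 -0.003 -0.019] 0.08523732177647225
```

View pics/w13.png

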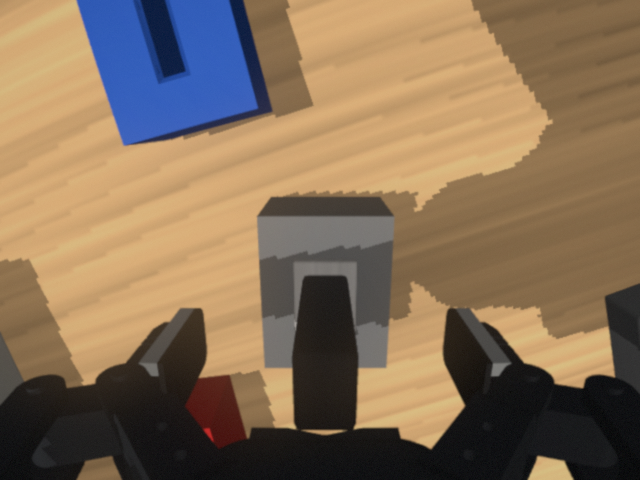

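The key stands in the pocket with its guard flat on the stand, between open fingers (handle at about 325, 350). Retreating straight up.

arm_command(rows=[0,-2,0,0,0,0,1,0,-5,0,0,0,0,1,0,-8,0,0,0,0,1,0,-12,0,0,0,0,1,0,-16,0,0,0,0,1,0,-18,-6,0,0,0,1,0,-18,-8,0,0,0,1,0,-18,-8,0,0,0,1,0,-18,-8,0,0,0,1])

```text
time: 20.25
ee_pos: [0.6313, 0.1557, 0.3122]
tcp_rot: [-89.9, 0.1, 70.9]
wrist_force: [0.4, -0.4, -0.5]
opening: 0.0856
```

```bash
python3 ob.py; python3 - <<'E'
from fit import *
c=snap('wrist','w14.png');P=cloud(c)
print('handle',rectfit(c,P,(.5537,.1815),.03,.102,.118))
Z=P[...,2]
print('handle top',np.nanmedian(Z[np.hypot(P[...,0]-.5537,P[...,1]-.1815)<.006]))
s=snap('side','s14.png');t=snap('top','t14.png');P=cloud(t)
print('handle',rectfit(t,P,(.5537,.1815),.03,.102,.118))
for n,(x,y) in dict(L=(.5855,-.0601),R=(.5751,-.1435)).items():
    d=np.hypot(P[...,0]-x,P[...,1]-y);print(n,np.nanmedian(P[...,2][d<.013]),np.nanmedian(P[...,2][(d>.02)&(d<.024)]))
t0=cv2.imread('pics/top0.png');s0=cv2.imread('pics/side0.png')
for n,(u,v) in dict(jar=(332,155),box=(230,196),dish=(203,303)).items():
    f=lambda i:cv2.cvtColor(i[v-28:v+28,u-28:u+28],cv2.COLOR_BGR2GRAY).astype(np.float32)
    print(n,cv2.phaseCorrelate(f(t0),f(t['pixels'])))
E
```

```text
[0.6313 0.1557 0.3122] [-8.989e+01  8.000e-02  7.094e+01] 20.25 [ 0.44 -0.36 -0.55] [ 0.027  0.028 -0.003] 0.08558626891431406
handle (((554.2098388671875, 181.4503173828125), (17.95789337158203, 24.762582778930664), 70.91034698486328), 1152)
handle top 0.11013067763506179Traceback (most recent call last):
  File "<stdin>", line 7, in <module>
  File "fit.py", line 8, in rectfit
    return cv2.minAreaRect((pts*1000).astype(np.float32)),len(pts)
           ~~~~~~~~~~~~~~~^^^^^^^^^^^^^^^^^^^^^^^^^^^^^^^
cv2.error: OpenCV(4.12.0) /io/opencv/modules/imgproc/src/convhull.cpp:143: error: (-215:Assertion failed) total >= 0 && (depth == CV_32F || depth == CV_32S) in function 'convexHull'
```

View pics/s14.png

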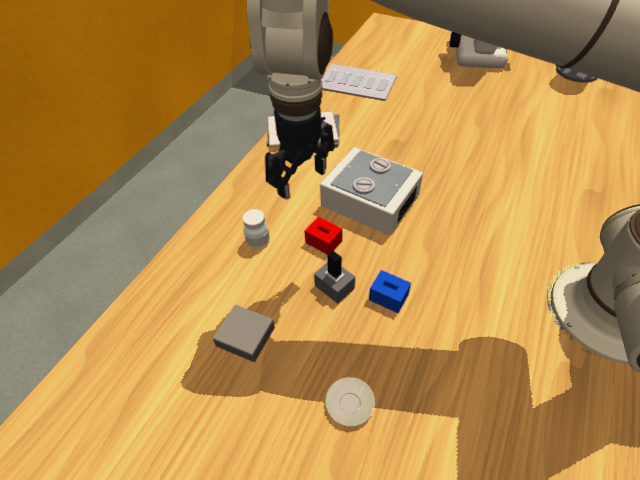

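```bash
python3 -c "
from h import *
print(bot.job_done())"
```

```text
the job is handed in; nothing more can be done
None
```

The stud is locked and the key is back upright in its grey stand. I handed the job in at about 20 s of the 72 s allowed.

**What I did**
- **Key:** I gripped it by the handle and set its blade in the slot of the proud stud.
- **Turn:** I pressed at about 10–12 N while turning the key about 62° clockwise. The stud's own turn was a bit less, because the blade has play in the slot.
- **Catch:** The push back then fell to about 6 N. I followed the stud straight down to a hard stop 7.0 mm below where the blade first touched the slot's bottom. The highest press I read was about 13 N.

**Last checks**
- **Stud:** with the wrist camera, the head measured 91.8 mm high and its collar 92.0 mm. The stud that was already home read the same.
- **Key:** the handle's top is at 110 mm, within 1 mm and 0.1° of where it first stood, and the wrist view shows the guard flat on the stand.
- **Robot:** the gripper is open and well clear of everything.
- **Bystanders:** the jar, slide box and dish are at the same places in the side view as at the start. I judged that by eye only.

My last script failed partway because the arm blocked the top camera's view of the key. The top-camera recheck of the stud and the numeric check of the bystanders therefore never ran.

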